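Push the jar rack's sliding stop into its catch

ROBOT

A 6-joint arm with a two-finger parallel gripper is mounted at the origin on a cart in front of the work surface, level with it; the furniture and walls round the work are solid. World frame = base frame: x ahead of the robot, y to its left, z up, the work surface at z = 0. Lengths are in m, angles in rad, forces in N, time in s.
With the tool pointing down it reaches from about 0.375 to 0.975 m from the base axis. Payload 3.8 kg.
Tool frame: the origin (TCP) lies where the fingers leave the gripper's body, on its centre line; the fingertips stand 73 mm ahead of it and the grasp point (between the pads) lies 54 mm ahead of it (nose_length is the distance from the TCP to the fingertips, in m); z points along the fingers, y is the line along which they close (so a half turn about z gives the same grasp; the last joint's range is limited). The gripper opens to 85 mm and grips with 20 to 120 N. Pads are 22 mm wide; open, the fingers measure 114 mm over their backs; the gripper's body (76 mm by 85 mm) begins 54 mm behind the grasp point. The pads swing forward as they close: fully open they stand 13 mm farther back than shut.
Start: joints at [-1.175, 0.264, 1.604, -0, 1.274, -0.037], TCP at [0.283, -0.613, 0.304] pointing down, gripper open.
Joint ranges: [-2.63, 2.63], [-0.94, 2.18], [0.31, 2.57], [-1.31, 4.45], [0, 2.66], [-2.55, 2.55]. Speed limits (rad/s): [2.57, 2.57, 3.14, 3.14, 3.14, 3.14].

INTERFACE

Orientations are given as a rotation vector (axis times angle).
In Python, from workcell import read_state, read_camera, calibration, finish_job, look_for, cut_out, tip_of, nose_length gives the robot as it stands.
- The arm moves only by the tool step_arm, never from a script. Its argument "targets" is a list of rows, each a list of 3 entries, a list of its own where there are three numbers: the turn, a rotation vector about the tool's x, y, z in rad, then the shift along the tool's x, y, z in mm, then the finger opening in mm, from 0 to 85.4. In form: [[[ax, ay, az], [x, y, z], grip], ...]. A call has 1 to 5 rows; each row shifts and turns the commanded pose from where the row before left it, along the tool's axes as they then stand; what a row does not reach is not made up. A row lasts 1/12 s, in which the tool goes at most 41.7 mm and 7.16 degrees, less where a joint would pass 70% of its speed; a pose out of reach is approached as far as the arm can. A call with a gripper value outside its range is refused whole. The fingers move at their own pace and stop on an object; "grip_force" is the grip in N (left out, the last holds). Time passes only in rows, so rows that do not move let the fingers close. It gives the time, the measured TCP pose, the force, the opening and the grip force at its end, in the units of the state.
- read_state(): the state, without advancing time (a new reading comes with each control period).
- read_camera(name): name is "scene" or "top"; returns the picture (400x640x3 uint8, red, green, blue); there is no depth.
- calibration(name): a dict with "camera_matrix" (3x3 intrinsics, pixels), "dist_coeffs" ([k1, k2, p1, p2, k3] as OpenCV has them; the pictures are not rectified), "R" (3x3) and "t" (3): a world point X has camera coordinates R X + t. Camera axes: x right, y down, z forward; pixel columns grow to the right and rows downward; lengths in m; the calibration is good to about 2 mm. A picture is of the moment at which its call begins. calibration takes no time and is no camera call.
- finish_job(): hands the job in; it is judged then, once.
Trained networks look in the newest picture that a camera, given by its name, has taken for a name from the list of things; names that differ only in an ending like _2 or _b are one class to them, and where a whole thing is asked for, a point or a joint stands for the part that bears it (a point fixed in the world has none). Each returns a list of dicts, best first, with "score" (0 to 1); they miss things now and then, are a little off and sometimes report something else, mostly with a low value. They report only what shows in the picture. A call takes as long as a camera call. They do not tell look-alikes from the thing itself.
- look_for(camera, query): "extent" ([left, top, right, bottom] in pixels, round what is visible of it).
- cut_out(camera, query): "region" (400x640 bool, what is visible of it) and "extent" ([left, top, right, bottom] in pixels, round what is visible of it).
- tip_of(camera, query): "at" ([row, column] in pixels: a listed point, or the origin of a listed thing).
The state is a dict: "time": time; "q": joint angles; "joint_vel": joint speeds; "joint_torque": joint torques, N m; "tool_pos": TCP position; "tcp_rot": TCP orientation; "wrist_force": force on the tool from outside, world axes, zero at the start; "torque": the same for the moment, N m; "width": opening from 0.0 (shut) to 1.0 (fully open); "grip_force": force on a finger pad.
Only numpy, scipy, OpenCV 4.12 (cv2) and the standard library are available. Lean on these libraries where they do the work, as an engineer would, in place of code of your own. Each camera call takes 0.05 s, during which the arm holds its last target. There are 200 camera calls.

TASK

Push the sliding stop of the jar rack along its rod towards the tin and the jar until its spring pin rides over the first hump and clicks down into the notch between the two humps of the catch strip, then leave it there. Only push it with the fingertips, from its outer side (the side away from the tin and jar): do not grip it, do not touch its jar-side face, and do not force it on out of the notch. Leave the tin, the jar in the row and the spice jar behind the rack standing where they are.

Things in the scene. Friction and masses are not known exactly. Their poses are not given: they have to be found in the camera images.
- rack: wooden jar rack fixed on the worktop: a board 166 mm deep (its x) by 530 mm long (its y, from -280 to +250 mm), 12 mm thick, with a round steel guide rod (10 mm thick, 42 mm up) along its back edge at x = +66 mm. Origin: on the worktop. Its +y axis is the direction in which the stop has to be pushed. Nothing stands on the board, or beyond its -y end, on the outer side of the stop
- stop (a joint): travel of the sliding stop along the rack's +y from the outer end, m (0 to 0.32; start varies). It is a white block 100 mm deep (rack x), 88 mm long (rack y), top 58 mm above the worktop, with an upright plate on its jar side 104 mm wide, 5 mm thick, top 93 mm up. The rod holds it: it cannot tip or lift, and stays where it is left; friction about 1.5 N, plus 0.25 N per cm/s of speed
- push_face (a point): centre of the flat upright outer face of the stop (the face looking to the rack's -y), the place to push; the face is 92 mm wide, reaches from 14 to 58 mm above the worktop; this point is 38 mm above the worktop. y axis = rack's +y, the pushing direction
- pin_tip (a point): lower end of the stop's sprung steel pin (8 mm thick), on the near side of the stop; 20 mm above the worktop when down, 46 mm ahead of push_face along rack +y; it rises 4 mm on the first hump. There, from 19 mm short of the notch, the push jumps to about 7 N; past the crest, 9.5 mm short, it dips to nothing and the pin pulls the stop into the notch. Forcing it on over the second hump takes about 10 N
- notch (a point): bottom of the notch between the two humps (4 and 6 mm high) on the steel catch strip along the front of the rack: where pin_tip comes to rest. Its axes are the rack's: y = pushing direction. Strip top 20 mm above the worktop
- row_end: the fixed white upright plate (104 mm wide, 80 mm high) at the far (+y) end of the row, with the catch strip that belongs to it; its place along the board varies. Origin: on the board, at the row side of the plate
- tin: squat food tin, 75 mm across, 58 mm high, loose, standing on the rack's board in the row between stop and row_end. Origin: centre of its underside
- jar: clear jar with a white lid, 66 mm across, 94 mm high, loose, standing in the row beside the tin (either may be the nearer to the stop). Origin: centre of its underside. With the stop in the notch, 20 mm or more stay free between the stop and the nearer of the two
- spice_jar: loose spice jar, 46 mm across, 106 mm high, standing on the worktop behind the rack. Origin: centre of its underside
Things that resemble listed ones, but are neither listed nor needed, are in the scene too. What is shaped like the jar but pink is not meant. What is shaped like the tin but purple is not meant.

How it is judged:
By the outcome, as a careful person would: the job done as asked, in the order asked, and still so for the second after the job is handed in, with the robot touching nothing.
It also fails if it takes over 48 s, if anything falls off the work surface, if the arm or the gripper's body presses on something with over 40 N, if the wrist force passes 120 N, or if a joint passes its speed limit or range.

## Working session

There is one attempt and no reset: what is moved stays moved. The work goes in short steps, Python scripts to look and compute and a tool call to move; the robot and the scene stay as the last step left them, time stands still between calls to the robot, and variables do not carry over. Pictures are saved under pics/ and viewed, at most 10 in all, crops included, and the job is handed in when it is done.

Besides the shell and the picture viewer there is one more tool, called after "Emit:" as name(argument=value, ...), one argument or row to a line, values as JSON. step_arm: Moves the arm, as the interface text tells. Its arguments: {"type":"object","properties":{"targets":{"type":"array","items":{"type":"array"}},"grip_force":{"type":"number"}},"required":["targets"]}

```bash
mkdir -p pics; ls
cat > h.py <<'E'
import numpy as np, cv2
from workcell import *
def px(c,X):
    k=calibration(c); R=np.array(k["R"]);t=np.array(k["t"])
    p,_=cv2.projectPoints(np.atleast_2d(np.array(X,float)),cv2.Rodrigues(R)[0],t,np.array(k["camera_matrix"]),np.array(k["dist_coeffs"]));return p[:,0]
def ray(c,u,v,z):
    k=calibration(c); R=np.array(k["R"]);t=np.array(k["t"])
    p=cv2.undistortPoints(np.array([[[u,v]]],float),np.array(k["camera_matrix"]),np.array(k["dist_coeffs"]))[0,0]
    d=R.T@np.array([p[0],p[1],1]);o=-R.T@t
    return o+d*(z-o[2])/d[2]
E
python3 - <<'E'
from h import *
for c in("scene","top"):
    cv2.imwrite(f"pics/{c}0.png",read_camera(c)[:,:,::-1])
    for n,z in(("push_face",.038),("pin_tip",.020),("notch",.020),("row_end",.012),("tin",.012),("jar",.012),("spice_jar",0),("rack",0)):
        for r in tip_of(c,n)[:3]:
            a=r["at"];print(c,n,round(r["score"],2),np.round(a),np.round(ray(c,a[1],a[0],z),4))
    for r in look_for(c,"stop")[:2]:print(c,"stop",r)
s=read_state();print(s);print(nose_length)
E
```

```text
pics
scene push_face 0.68 [225. 290.] [0.5264 0.1601 0.038 ]
scene notch 0.72 [196. 368.] [ 0.4192 -0.0664  0.02  ]
scene notch 0.22 [161. 376.] [ 0.4745 -0.2581  0.02  ]
scene row_end 0.59 [225. 288.] [0.5478 0.1347 0.012 ]
scene tin 0.91 [205. 324.] [0.5096 0.017  0.012 ]
scene tin 0.75 [324. 302.] [0.3615 0.3789 0.012 ]
scene jar 0.65 [224. 298.] [0.5305 0.1185 0.012 ]
scene jar 0.58 [282. 298.] [0.4246 0.2897 0.012 ]
scene spice_jar 0.92 [179. 303.] [ 0.6366 -0.0842  0.    ]
scene rack 0.94 [207. 324.] [0.5149 0.0094 0.    ]
scene stop {'extent': [341.2, 151.5, 385.9, 187.7], 'score': 0.65}
top push_face 0.89 [225. 415.] [ 0.4619 -0.2085  0.038 ]
top notch 0.64 [237. 365.] [ 0.4288 -0.0714  0.02  ]
top row_end 0.88 [192. 286.] [0.5558 0.1467 0.012 ]
top tin 0.93 [255. 206.] [0.3809 0.3709 0.012 ]
top tin 0.72 [204. 331.] [0.5233 0.021  0.012 ]
top jar 0.96 [201. 305.] [0.5313 0.0928 0.012 ]
top jar 0.86 [238. 237.] [0.4297 0.2848 0.012 ]
top spice_jar 0.86 [164. 369.] [ 0.6372 -0.0882  0.    ]
top rack 0.73 [206. 337.] [0.5186 0.0039 0.    ]
top stop {'extent': [380.5, 190.5, 422.7, 249.3], 'score': 0.75}
top stop {'extent': [268.2, 171.5, 389.9, 247.0], 'score': 0.29}
{'time': 1.0, 'q': array([-1.17490690e+00,  2.63892262e-01,  1.60397553e+00, -4.14469953e-05,
        1.27366198e+00, -3.69160870e-02]), 'joint_vel': array([-1.48658769e-03, -4.73217836e-05, -1.07664831e-03,  5.91403303e-04,
       -6.61492532e-04,  1.97996651e-03]), 'joint_torque': array([ 1.08728444e-03, -5.15078080e+01, -3.67737222e+01, -1.10254230e-04,
        6.61411395e-04, -2.32374998e-05]), 'tool_pos': array([ 0.28309267, -0.61278453,  0.30389818]), 'tcp_rot': array([ 3.06824722e+00,  6.74559298e-01, -4.36196735e-05]), 'wrist_force': array([ 0.87360174,  0.68710379, -0.03204605]), 'torque': array([-0.00857517, -0.00988353,  0.02164202]), 'grip_force': 0.0, 'width': 0.9968625961365047}
0.0726
```

Run:
```python
import cv2
a=cv2.imread("pics/top0.png")[140:300,180:470];cv2.imwrite("pics/topc.png",cv2.resize(a,None,fx=2.75,fy=2.75,interpolation=cv2.INTER_CUBIC))
```

```text
(no output)
```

View pics/topc.png

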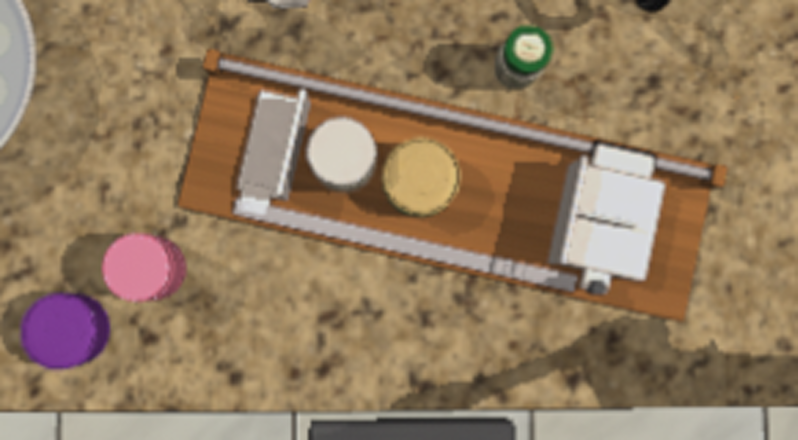

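View pics/scene0.png

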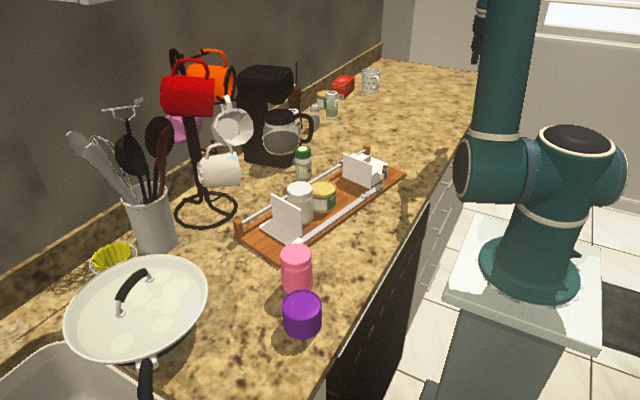

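The top crop shows the stop at full-picture (402,218), the strip humps at about (365,237), the golden tin at (331,204) and the white-lidded jar at (305,196). The pink jar at (233,237) and purple tin at (204,260) are the look-alikes. The scene picture shows the same layout, with the outer (−y) end free.

Run:
```python
from h import *
f=lambda a,b,z: ray("top",180+a/2.75,140+b/2.75,z)
fl,fr=f(180,207,.012),f(686,318,.012); rl,rr=f(216,63,.042),f(712,174,.042)
for n,a in(("fl",fl),("fr",fr),("rl",rl),("rr",rr)):print(n,a.round(4))
d1=fl-fr;d2=rl-rr
th=[np.arctan2(-d[0],d[1]) for d in(d1,d2)];print("len",np.linalg.norm(d1),"yaw",np.degrees(th))
a=th[0]/2+th[1]/2;ex=np.array([np.cos(a),np.sin(a)]);ey=np.array([-np.sin(a),np.cos(a)])
print("ey",ey)
pf=f(652,229,.058)  # outer top edge mid (approx)
for n,p in(("pf",pf),("face corner a",f(664,180,.058)),("corner b",f(640,279,.058)),("pin",f(597,288,.03)),("notch",f(506,267,.02)),("notchnet",ray("top",365,237,.02)),("fr",fr),("fl",fl)):
    print(n,p.round(4),"rack-along",round(p[:2]@ey,4),"across",round(p[:2]@ex,4))
im=cv2.imread("pics/top0.png")[185:260,350:435]
cv2.imwrite("pics/z.png",cv2.resize(im,None,fx=8,fy=8,interpolation=cv2.INTER_CUBIC))
```

```text
fl [0.4923 0.2608 0.012 ]
fr [ 0.3765 -0.253   0.012 ]
rl [0.6348 0.2209 0.042 ]
rr [ 0.5205 -0.2747  0.042 ]
len 0.5267422853309404 yaw [-12.69464226 -12.97802603]
ey [0.22216684 0.97500866]
pf [ 0.4652 -0.2088  0.058 ] rack-along -0.1003 across 0.5
face corner a [ 0.5134 -0.222   0.058 ] rack-along -0.1024 across 0.5498
corner b [ 0.4165 -0.1959  0.058 ] rack-along -0.0984 across 0.4496
pin [ 0.4078 -0.1591  0.03  ] rack-along -0.0645 across 0.4329
notch [ 0.4294 -0.0694  0.02  ] rack-along 0.0277 across 0.4341
notchnet [ 0.4297 -0.0722  0.02  ] rack-along 0.0251 across 0.435
fr [ 0.3765 -0.253   0.012 ] rack-along -0.1631 across 0.4233
fl [0.4923 0.2608 0.012 ] rack-along 0.3637 across 0.422
```

View pics/z.png

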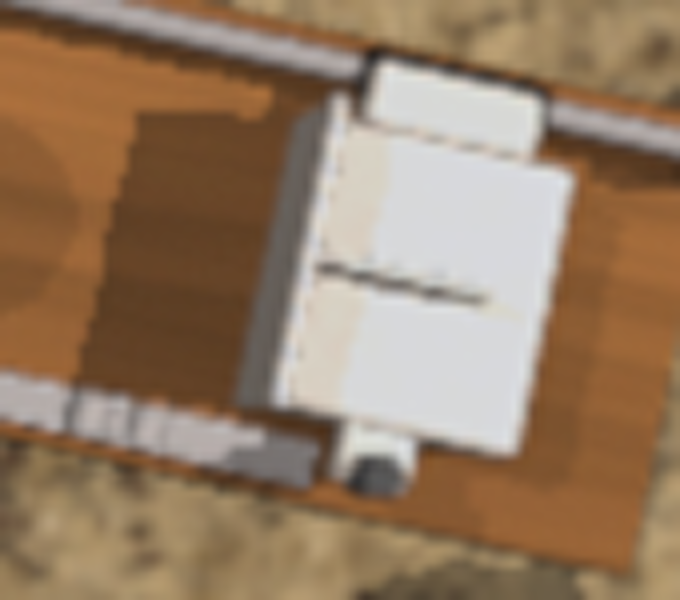

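The enlarged crop shows the pin boss at crop (378,475), i.e. full (397,244). The hump edges are at crop x of about 75 to 135, which puts the notch near full (365,237). The remaining travel is about 80 mm at a rack yaw of −12.8°. I'll move above the board outside the stop with the fingers shut.

Emit:
step_arm(
  targets=[
    [[0,0,0],[30,-25,0],0],
    [[0,0,0],[30,-25,0],0],
    [[0,0,0],[30,-25,0],0],
    [[0,0,0],[30,-25,0],0],
    [[0,0,0],[30,-25,0],0],
  ],
  grip_force=40,
)

```text
time: 1.42
tool_pos: [0.3672, -0.4348, 0.3039]
tcp_rot: [3.068, 0.673, 0.0]
wrist_force: [0.7, 0.1, 1.3]
width: 0.3
grip_force: 0.0
```

Emit:
step_arm(
  targets=[
    [[0,0,0],[30,-25,0],0],
    [[0,0,0],[30,-25,0],0],
    [[0,0,0],[30,-25,0],0],
    [[0,0,0],[30,-25,0],0],
    [[0,0,0],[30,-25,0],0],
  ],
)

```text
time: 1.83
tool_pos: [0.451, -0.2582, 0.3042]
tcp_rot: [3.068, 0.674, 0.001]
wrist_force: [0.1, 0.1, 0.2]
width: 0.001
grip_force: 0.0
```

Emit:
step_arm(
  targets=[
    [[0,0,-0.114],[0,0,10],0],
    [[0,0,-0.114],[0,0,10],0],
    [[0,0,-0.114],[0,0,10],0],
    [[0,0,-0.114],[0,0,10],0],
    [[0,0,-0.114],[0,0,10],0],
  ],
)

```text
time: 2.25
tool_pos: [0.4508, -0.2597, 0.2537]
tcp_rot: [2.75, 1.518, 0.0]
wrist_force: [-0.2, -0.4, 0.5]
width: 0.001
grip_force: 0.0
```

Emit:
step_arm(
  targets=[
    [[0,0,-0.114],[0,0,10],0],
    [[0,0,-0.114],[0,0,10],0],
    [[0,0,-0.114],[0,0,10],0],
    [[0,0,0],[0,0,0],0],
  ],
)

```text
time: 2.58
tool_pos: [0.4494, -0.2592, 0.2218]
tcp_rot: [-2.452, -1.958, 0.002]
wrist_force: [-0.9, -0.3, -0.1]
width: -0.008
grip_force: 0.0
```

Emit:
step_arm(
  targets=[
    [[0,0,0],[0,1,28],0],
    [[0,0,0],[0,1,28],0],
    [[0,0,0],[0,1,28],0],
    [[0,0,0],[0,1,28],0],
    [[0,0,0],[0,0,0],0],
  ],
)

```text
time: 3.0
tool_pos: [0.4513, -0.2589, 0.1071]
tcp_rot: [-2.454, -1.947, 0.005]
wrist_force: [-1.6, 1.0, -0.6]
width: 0.002
grip_force: 0.0
```

Run:
```python
from h import *
im=read_camera("top");s=read_state();print(s["tool_pos"],s["wrist_force"])
im=im[185:260,350:450].copy()[:,:,::-1]
cv2.imwrite("pics/z2.png",cv2.resize(im,None,fx=7,fy=7,interpolation=cv2.INTER_CUBIC))
```

```text
[ 0.452495   -0.25960408  0.10951527] [0.02110074 0.4849637  0.61517274]
```

View pics/z2.png

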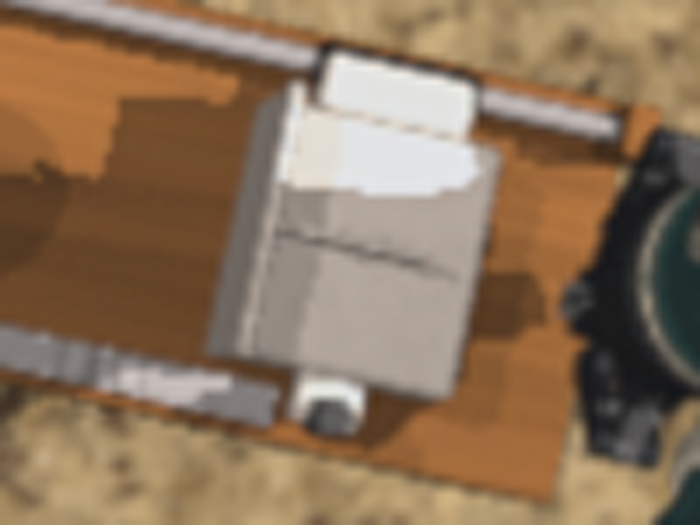

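The fingers stand clear outside the push face at crop (475,270), with about 40 mm of gap. Now I'll push along tool +x.

Emit:
step_arm(
  targets=[
    [[0,0,0],[10,0,0],0],
    [[0,0,0],[10,0,0],0],
    [[0,0,0],[8,0,0],0],
    [[0,0,0],[4,0,0],0],
    [[0,0,0],[3,0,0],0],
  ],
)

```text
time: 3.47
tool_pos: [0.4633, -0.2261, 0.1133]
tcp_rot: [2.455, 1.957, 0.002]
wrist_force: [-0.4, 0.2, 1.0]
width: 0.001
grip_force: 0.0
```

Emit:
step_arm(
  targets=[
    [[0,0,0],[3,0,0],0],
    [[0,0,0],[3,0,0],0],
    [[0,0,0],[3,0,0],0],
    [[0,0,0],[3,0,0],0],
    [[0,0,0],[3,0,0],0],
  ],
)

```text
time: 3.88
tool_pos: [0.4662, -0.2125, 0.1123]
tcp_rot: [2.457, 1.956, 0.0]
wrist_force: [0.1, -2.3, 2.9]
width: 0.003
grip_force: 1.2
```

Emit:
step_arm(
  targets=[
    [[0,0,0],[3,0,0],0],
    [[0,0,0],[3,0,0],0],
    [[0,0,0],[3,0,0],0],
    [[0,0,0],[3,0,0],0],
    [[0,0,0],[3,0,0],0],
  ],
)

```text
time: 4.3
tool_pos: [0.4693, -0.1973, 0.1119]
tcp_rot: [2.457, 1.956, 0.0]
wrist_force: [1.7, -3.0, 1.4]
width: -0.002
grip_force: 1.2
```

Emit:
step_arm(
  targets=[
    [[0,0,0],[3,0,0],0],
    [[0,0,0],[3,0,0],0],
    [[0,0,0],[3,0,0],0],
    [[0,0,0],[3,0,0],0],
    [[0,0,0],[0,0,0],0],
  ],
)

```text
time: 4.72
tool_pos: [0.4714, -0.185, 0.1116]
tcp_rot: [-2.456, -1.956, 0.0]
wrist_force: [-0.3, 0.1, -0.3]
width: 0.002
grip_force: 0.1
```

Run:
```python
from h import *
im=read_camera("top");s=read_state();print(s["tool_pos"],s["wrist_force"],s["tool_pos"][:2]@[.2222,.975])
for n,z in(("push_face",.038),("pin_tip",.02),("notch",.02)):
    for r in tip_of("top",n)[:1]:
        a=r["at"];p=ray("top",a[1],a[0],z);print(n,r["score"],a,p[:2]@[.2222,.975])
im=im[185:260,340:440].copy()[:,:,::-1]
cv2.imwrite("pics/z3.png",cv2.resize(im,None,fx=7,fy=7,interpolation=cv2.INTER_CUBIC))
```

```text
[ 0.47104107 -0.18491746  0.11137101] [-0.07199405 -0.39419298  0.49778157] -0.0756291923258379
push_face 0.86 [221.6, 404.1] -0.0690269831633137
notch 0.92 [236.4, 366.0] 0.022703790065226548
```

View pics/z3.png

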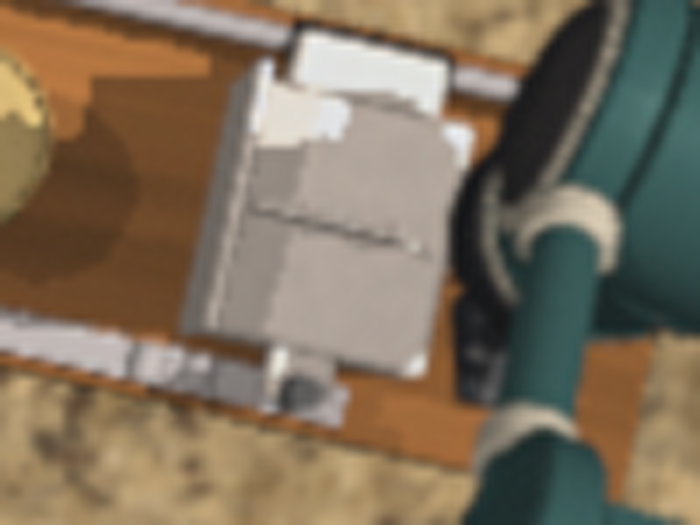

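The stop is moving and has gone about 37 mm, with the face edge at crop (430,300). The notch shows around crop (180,365), so about 40 to 44 mm remain. I'll continue, slower near the hump.

Emit:
step_arm(
  targets=[
    [[0,0,0],[3,0,0],0],
    [[0,0,0],[3,0,0],0],
    [[0,0,0],[3,0,0],0],
    [[0,0,0],[3,0,0],0],
    [[0,0,0],[3,0,0],0],
  ],
)

```text
time: 5.33
tool_pos: [0.4746, -0.1708, 0.1115]
tcp_rot: [-2.457, -1.956, 0.001]
wrist_force: [-2.1, -1.9, -1.0]
width: -0.001
grip_force: 1.2
```

Emit:
step_arm(
  targets=[
    [[0,0,0],[1,0,0],0],
    [[0,0,0],[1,0,0],0],
    [[0,0,0],[1,0,0],0],
  ],
)

```text
time: 5.58
tool_pos: [0.4759, -0.1681, 0.112]
tcp_rot: [2.457, 1.957, 0.0]
wrist_force: [-1.5, -0.8, -1.8]
width: 0.0
grip_force: 0.9
```

Emit:
step_arm(
  targets=[
    [[0,0,0],[1,0,0],0],
    [[0,0,0],[1,0,0],0],
  ],
)

```text
time: 5.75
tool_pos: [0.4764, -0.1663, 0.112]
tcp_rot: [2.458, 1.957, 0.0]
wrist_force: [-1.7, -1.8, -0.9]
width: 0.0
grip_force: 0.9
```

Emit:
step_arm(
  targets=[
    [[0,0,0],[1,0,0],0],
    [[0,0,0],[1,0,0],0],
  ],
)

```text
time: 5.92
tool_pos: [0.4768, -0.1644, 0.112]
tcp_rot: [2.458, 1.957, 0.0]
wrist_force: [-1.2, -1.7, -0.4]
width: -0.0
grip_force: 0.9
```

Emit:
step_arm(
  targets=[
    [[0,0,0],[1,0,0],0],
    [[0,0,0],[1,0,0],0],
  ],
)

```text
time: 6.08
tool_pos: [0.4773, -0.1624, 0.112]
tcp_rot: [2.458, 1.957, 0.0]
wrist_force: [-0.9, -1.5, -0.8]
width: 0.0
grip_force: 0.9
```

Emit:
step_arm(
  targets=[
    [[0,0,0],[1,0,0],0],
    [[0,0,0],[1,0,0],0],
  ],
)

```text
time: 6.25
tool_pos: [0.4777, -0.1605, 0.112]
tcp_rot: [2.458, 1.957, 0.0]
wrist_force: [-1.3, -1.9, -0.9]
width: -0.003
grip_force: 1.2
```

Emit:
step_arm(
  targets=[
    [[0,0,0],[1,0,0],0],
    [[0,0,0],[1,0,0],0],
  ],
)

```text
time: 6.42
tool_pos: [0.478, -0.1595, 0.112]
tcp_rot: [2.455, 1.957, -0.003]
wrist_force: [-3.2, -9.8, -0.5]
width: -0.001
grip_force: 5.1
```

Emit:
step_arm(
  targets=[
    [[0,0,0],[1,0,0],0],
    [[0,0,0],[1,0,0],0],
  ],
)

```text
time: 6.58
tool_pos: [0.4784, -0.1576, 0.112]
tcp_rot: [2.456, 1.957, -0.002]
wrist_force: [-0.3, -3.9, -1.3]
width: -0.002
grip_force: 1.5
```

Emit:
step_arm(
  targets=[
    [[0,0,0],[1,0,0],0],
    [[0,0,0],[1,0,0],0],
  ],
)

```text
time: 6.75
tool_pos: [0.4789, -0.1552, 0.112]
tcp_rot: [2.457, 1.956, -0.001]
wrist_force: [-2.0, -3.5, -1.3]
width: -0.001
grip_force: 2.0
```

The force jumped at tool-along of about −0.0495, so the crest should be near −0.040 and the notch near −0.030. The tool is at −0.045 now.

Emit:
step_arm(
  targets=[
    [[0,0,0],[1,0,0],0],
    [[0,0,0],[1,0,0],0],
  ],
)

```text
time: 6.92
tool_pos: [0.4795, -0.1527, 0.112]
tcp_rot: [2.458, 1.956, 0.0]
wrist_force: [-0.6, -2.8, -0.3]
width: 0.002
grip_force: 1.3
```

Emit:
step_arm(
  targets=[
    [[0,0,0],[1,0,0],0],
    [[0,0,0],[0,0,0],0],
  ],
)

```text
time: 7.08
tool_pos: [0.4798, -0.1514, 0.112]
tcp_rot: [2.458, 1.957, 0.001]
wrist_force: [-0.6, -1.6, 0.1]
width: -0.004
grip_force: 0.8
```

Emit:
step_arm(
  targets=[
    [[0,0,0],[1,0,0],0],
    [[0,0,0],[0,0,0],0],
  ],
)

```text
time: 7.25
tool_pos: [0.48, -0.1503, 0.112]
tcp_rot: [-2.458, -1.956, -0.001]
wrist_force: [0.6, -0.9, 0.3]
width: -0.003
grip_force: 0.0
```

Emit:
step_arm(
  targets=[
    [[0,0,0],[1,0,0],0],
    [[0,0,0],[0,0,0],0],
  ],
)

```text
time: 7.42
tool_pos: [0.4801, -0.1494, 0.1119]
tcp_rot: [-2.458, -1.957, -0.001]
wrist_force: [-1.1, -0.7, 0.0]
width: -0.003
grip_force: 0.0
```

Run:
```python
from h import *
im=read_camera("top");s=read_state();print(s["tool_pos"],s["wrist_force"],s["tool_pos"][:2]@[.2222,.975])
im=im[185:260,340:440].copy()[:,:,::-1]
cv2.imwrite("pics/z4.png",cv2.resize(im,None,fx=7,fy=7,interpolation=cv2.INTER_CUBIC))
```

```text
[ 0.48011263 -0.1494191   0.11188439] [-0.7037528  -0.10819866 -0.5127286 ] -0.03900259431790577
```

View pics/z4.png

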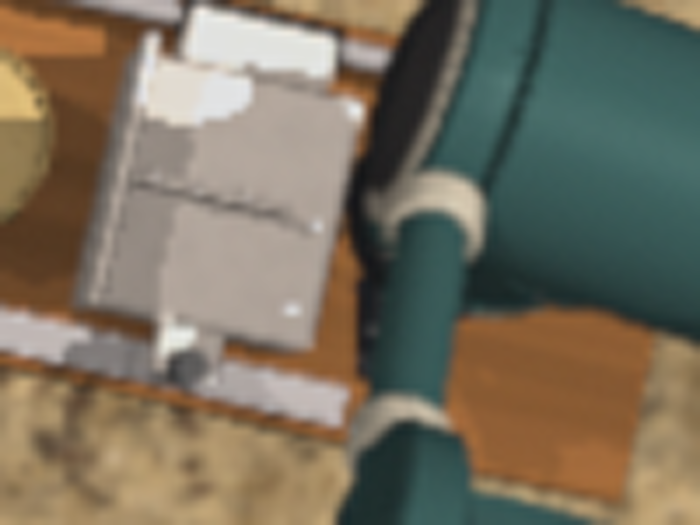

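The grip and wrist forces fell to zero, and the stop jumped ahead of the fingers by about 7 mm or more. The pin is at crop (185,365), exactly where the notch was. I'll retreat and verify.

Emit:
step_arm(
  targets=[
    [[0,0,0],[-10,0,0],0],
    [[0,0,0],[-20,0,0],0],
    [[0,0,0],[-30,0,0],0],
    [[0,0,0],[-30,0,-10],0],
    [[0,0,0],[-30,0,-30],0],
  ],
)

```text
time: 7.88
tool_pos: [0.4497, -0.2658, 0.1475]
tcp_rot: [-2.45, -1.952, 0.005]
wrist_force: [0.0, 1.1, -0.0]
width: -0.0
grip_force: 0.0
```

Emit:
step_arm(
  targets=[
    [[0,0,0],[-30,0,-30],0],
    [[0,0,0],[-30,0,-30],0],
    [[0,0,0],[-30,0,-30],0],
    [[0,0,0],[-10,0,-10],0],
    [[0,0,0],[0,0,0],0],
  ],
)

```text
time: 8.3
tool_pos: [0.432, -0.3663, 0.254]
tcp_rot: [2.455, 1.948, 0.001]
wrist_force: [0.8, 0.9, 0.2]
width: 0.002
grip_force: 0.0
```

Run:
```python
from h import *
im=read_camera("top")
for n,z in(("push_face",.038),("pin_tip",.02),("notch",.02),("tin",.012),("jar",.012),("spice_jar",0)):
    for r in tip_of("top",n)[:2]:
        a=r["at"];p=ray("top",a[1],a[0],z);print(n,round(r["score"],2),np.round(a),p.round(4),p[:2]@[.2222,.975])
im=im[150:260,280:420].copy()[:,:,::-1]
cv2.imwrite("pics/z5.png",cv2.resize(im,None,fx=5.4,fy=5.4,interpolation=cv2.INTER_CUBIC))
```

```text
push_face 0.76 [217. 389.] [ 0.4849 -0.1368  0.038 ] -0.025641528746358486
notch 0.58 [236. 364.] [ 0.433 -0.07   0.02 ] 0.02793221062526383
tin 0.94 [260. 206.] [0.3693 0.3713 0.012 ] 0.44407951937852724
tin 0.68 [204. 332.] [0.5224 0.0171 0.012 ] 0.1327455775525634
jar 0.92 [200. 308.] [0.5338 0.0869 0.012 ] 0.20335478414813335
jar 0.81 [239. 237.] [0.4272 0.2836 0.012 ] 0.3714771391358237
spice_jar 0.54 [164. 369.] [ 0.6398 -0.0882  0.    ] 0.056147821907332536
```

View pics/z5.png

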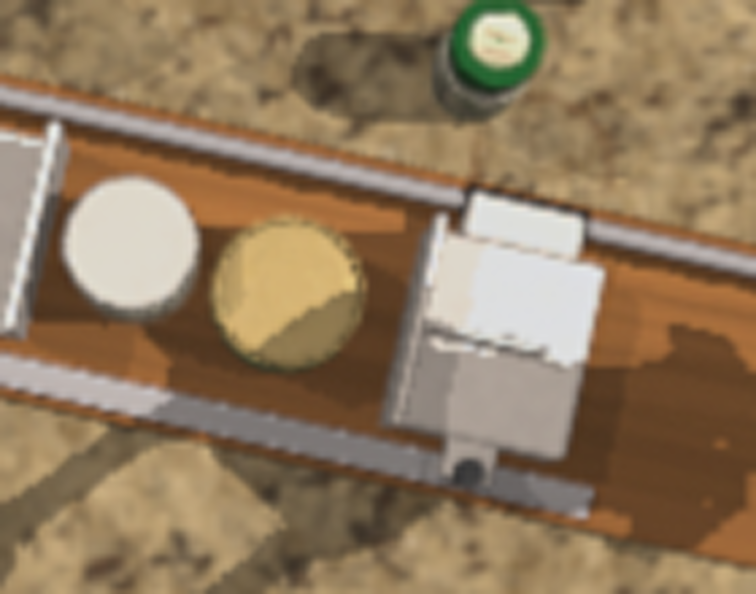

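The stop sits with its pin at crop (468,470), on the notch. The tin, jar and spice jar are unmoved. The travel from the picture (about 82 mm) matches the force-based estimate (82 mm).

```bash
python3 -c "
from workcell import *
print(finish_job())"
```

```text
the job is handed in; nothing more can be done
None
```

The stop was pushed over the first hump and clicked into the notch; the fingers were then withdrawn, the tin, jar and spice jar are where they were, and the job is handed in.

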